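# Slide the condiment tray over the sill into its dock

## Robot

A 7-joint arm with a two-finger parallel gripper is mounted at the origin on a cart in front of the work surface, level with it; the furniture and walls round the work are solid. World frame = base frame: x ahead of the robot, y to its left, z up, the work surface at z = 0. Lengths are in m, angles in rad, forces in N, time in s.
With the tool pointing down it reaches from about 0.4 to 0.925 m from the base axis. Payload 4.1 kg.
Tool frame: the origin (TCP) lies midway between the tips of the shut fingers; the grasp point (between the pads) lies 19 mm behind it; z points along the fingers, y is the line along which they close (so a half turn about z gives the same grasp; the last joint's range is limited). The gripper opens to 85 mm and grips with 20 to 120 N. Pads are 22 mm wide; open, the fingers measure 114 mm over their backs; the gripper's body (76 mm by 85 mm) begins 54 mm behind the grasp point. The pads swing forward as they close: fully open they stand 13 mm farther back than shut.
Start: joints at [-1.253, 0.398, 0.045, 1.537, -0.019, 1.207, -0.051], TCP at [0.263, 0.594, 0.231] pointing down, gripper open.
Joint ranges: [-2.82, 2.82], [-0.49, 2.23], [-1.37, 1.46], [0, 2.46], [-1.36, 4.5], [0.23, 2], [-2.94, 2.94]. Speed limits (rad/s): [2.57, 2.57, 3.14, 3.14, 3.14, 3.14, 3.14].

## Interface

Orientations are given as a unit quaternion [w, x, y, z].
In Python, from workcell import r gives the robot as it stands.
- The arm moves only by the tool arm_command, never from a script. Its arguments are lists of equal length, an entry for each row: "dp": the shift along the world's x, y, z in mm, a list of three; "rot": the turn, a rotation vector about the world's x, y, z in rad, a list of three; "gripper": the opening, from 0 (shut) to 1 (fully open). In form: {"dp": [[tx, ty, tz], ...], "rot": [[rx, ry, rz], ...], "gripper": [gripper, ...]}. A call has 1 to 12 rows; each row shifts and turns the commanded pose from where the row before left it; what a row does not reach is not made up. A row lasts 1/12 s, in which the tool goes at most 41.7 mm and 7.16 degrees, less where a joint would pass 70% of its speed; a pose out of reach is approached as far as the arm can. A call is refused whole if a number of a shift passes 41.7 or a number of a turn 0.125, either way. A call with a gripper value outside its range is refused whole. The fingers move at their own pace and stop on an object; "grip_force" is the grip in N (left out, the last holds). Time passes only in rows, so rows that do not move let the fingers close. It gives the time, the measured TCP pose, the force, the opening and the grip force at its end, in the units of the state.
- r.read_state(): the state, without advancing time (a new reading comes with each control period).
- r.snapshot(name): name is "scene" or "top"; returns a dict with "image" (400x640x3 uint8, red, green, blue), "camera_matrix" (3x3 intrinsics, pixels), "world_from_camera" (4x4, takes a point from camera to world coordinates). Camera axes: x right, y down, z forward; pixel columns grow to the right and rows downward; lengths in m; the calibration is good to about 2 mm. A picture is of the moment at which its call begins. There is no depth.
- r.close_job(): hands the job in; it is judged then, once.
The state is a dict: "time": time; "joints": joint angles; "joint_velocities": joint speeds; "tau": joint torques, N m; "tcp_pos": TCP position; "tcp_rot": TCP orientation; "wrist_force": force on the tool from outside, world axes, zero at the start; "ft_torque": the same for the moment, N m; "gripper_width": opening from 0.0 (shut) to 1.0 (fully open); "grasp_force": force on a finger pad.
Only numpy, scipy, OpenCV 4.12 (cv2) and the standard library are available. Lean on these libraries where they do the work, as an engineer would, in place of code of your own. Each camera call takes 0.05 s, during which the arm holds its last target. There are 200 camera calls.

## Task

Put the wooden condiment tray away in its dock. Tip up the end of the tray nearest the dock and rest it on the raised sill with the back end still on the worktop, and let go; then push the tray from behind, up over the sill, until it gently presses the sprung bumper at the back, and leave it there level and touching the bumper. Do not carry the tray bodily or ram the bumper (no more than 15 N on it), keep the tin standing in the tray, and leave the lemon and garlic alone.

Things in the scene. Friction and masses are not known exactly. Their poses are not given: they have to be found in the camera images.
- tray_center (a point): Loose open wooden tray, 150 long (its x) x 130 wide (y) x 94 mm high (z), 0.25 to 0.5 kg, on the worktop before the dock; this point is its centre, 47 mm above its underside. x points to the leading end (towards the dock), z up. In the middle of the leading end wall only is a hand-hold 94 mm high, 74 mm wide (y), 9 mm thick, to be pinched across x from above; mid-plane at x = 70.5 mm.
- tray_nose (a point): Middle of the bottom edge of the tray's leading end (75 mm ahead of its centre, on the underside); same axes as the tray.
- tray_tail (a point): Middle of the bottom edge of the tray's back end (75 mm behind its centre, on the underside); same axes as the tray.
- tray: The tray again, origin at the centre of its underside, same axes. Walls 9 mm thick, side walls 47 mm and end walls (beside the hand-hold) 53 mm high; inside floor 8 mm above the underside, which is faced with slippery plastic, as is the outside of the back end. Pushing it needs some 1 to 3 N on the flat, more over the sill; this friction does not act on the bumper.
- tin: Low food tin, 86 mm across, 40 mm high, 0.23 kg, standing loose in the tray, towards its back end; origin at the centre of its underside, z up.
- dock: Fixed low wooden dock: plinth 220 (x) x 205 (y) x 15 mm (z), origin at the centre of its underside; x points inwards, away from its open front. Its front edge at x = -110 mm is the sill, a square 15 mm step up from the worktop. Two side guides, 28 mm high, leave a lane 142 mm wide about the x axis from x = -60 mm on and flare outwards before it, to x = -100 mm.
- backrest: Board fixed across the dock's back, with the dock's origin and axes; its front face is at x = 95 mm. It carries, 30 mm above the plinth, a round rubber bumper 34 mm across on a screw set differently each time: its face stands 18 to 42 mm in front of the board, not measured, so find it by feel. It is sprung and yields 1 mm for every 2 N, 10 mm at most.
- lemon_a: Bystander: lemon, 83 x 58 x 58 mm.
- garlic_a: Bystander: garlic bulb, about 50 mm.
Things that resemble listed ones, but are neither listed nor needed, are in the scene too. Leave any purple look-alike of the tin alone.

How it is judged:
By the outcome, as a careful person would: the job done as asked, in the order asked, and still so for the second after the job is handed in, with the robot touching nothing.
It also fails if it takes over 72 s, if anything falls off the work surface, if the arm or the gripper's body presses on something with over 40 N, if the wrist force passes 120 N, or if a joint passes its speed limit or range.

## Working session

There is one attempt and no reset: what is moved stays moved. The work goes in short steps, Python scripts to look and compute and a tool call to move; the robot and the scene stay as the last step left them, time stands still between calls to the robot, and variables do not carry over. Pictures are saved under pics/ and viewed, at most 10 in all, crops included, and the job is handed in when it is done.

Besides the shell and the picture viewer there is one more tool, called after "Emit:" by a JSON object that holds its "api" and its "payload". arm_command: Moves the arm, as the interface text tells. Its arguments: {"type":"object","properties":{"dp":{"type":"array","items":{"type":"array","items":{"type":"number"}}},"rot":{"type":"array","items":{"type":"array","items":{"type":"number"}}},"gripper":{"type":"array","items":{"type":"number"}},"grip_force":{"type":"number"}},"required":["dp","rot","gripper"]}

```bash
mkdir -p pics
python3 - <<'E'
from workcell import r
import cv2,numpy as np
for n in("scene","top"):
    s=r.snapshot(n);cv2.imwrite(f"pics/{n}0.png",s["image"][:,:,::-1]);np.savez(f"{n}0.npz",**s)
    print(n,s["camera_matrix"].round(1).tolist(),s["world_from_camera"].round(3).tolist())
s=r.read_state();print(s["time"],s["tcp_pos"],s["tcp_rot"],s["wrist_force"])
E
```

```text
scene [[444.1, 0.0, 318.9], [0.0, 444.1, 201.3], [0.0, 0.0, 1.0]] [[-0.836, -0.204, 0.51, -0.003], [-0.549, 0.349, -0.76, 0.988], [-0.023, -0.915, -0.403, 0.467], [0.0, 0.0, 0.0, 1.0]]
top [[367.4, 0.0, 321.1], [0.0, 367.4, 198.1], [0.0, 0.0, 1.0]] [[-0.026, -0.989, 0.145, 0.428], [-0.999, 0.032, 0.038, 0.168], [-0.042, -0.144, -0.989, 0.926], [0.0, 0.0, 0.0, 1.0]]
0.1 [0.26290402 0.59385823 0.2303744 ] [-1.25905156e-04  2.06846825e-01  9.78372958e-01 -8.54536647e-04] [-0.38389812 -0.00640193  0.17299342]
```

View pics/scene0.png

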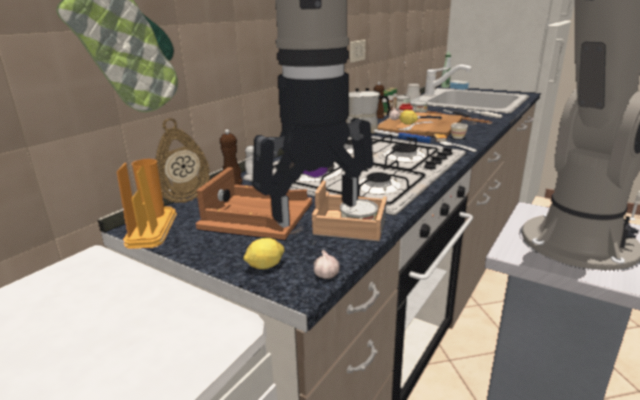

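View pics/top0.png

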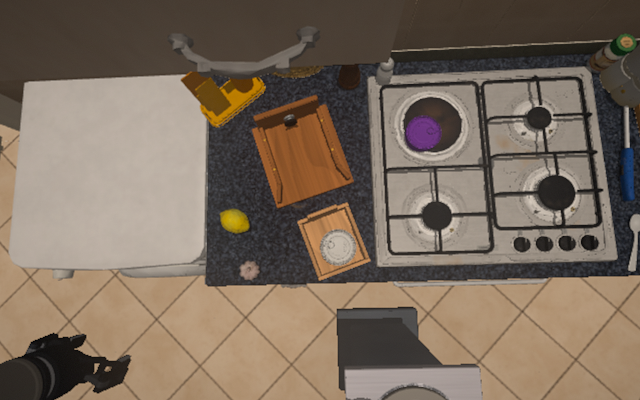

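The scene view shows the dock (200–310, 185–235), the tray with the tin (315–385, 190–237), and the lemon and garlic beside them. In the top view the dock spans (253–352, 97–207), the tray is at (299–369, 204–279) with its hand-hold towards the dock, and a purple decoy tin sits on the hob.

Run:
```python
import cv2,numpy as np
im=cv2.imread("pics/top0.png")[90:290,235:385]
cv2.imwrite("pics/crop_top.png",cv2.resize(im,None,fx=3,fy=3,interpolation=cv2.INTER_CUBIC)[:600])
```

```text
(no output)
```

View pics/crop_top.png

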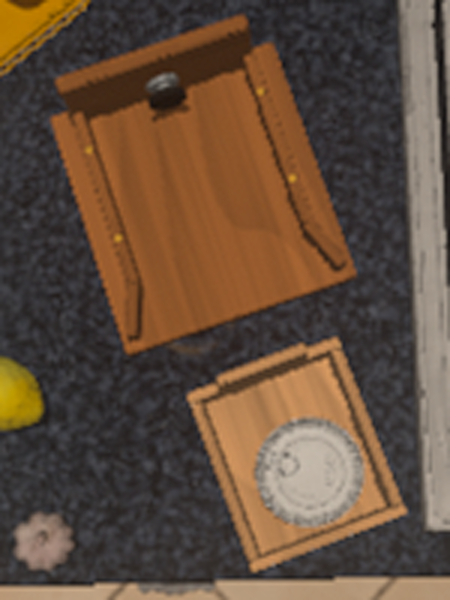

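The crop shows the dock's front corners at (128,353) and (355,273), and the tray rim corners at (190,397), (338,340), (405,512) and (255,570). The bumper is at (166,90) and the tin at (310,472).

```bash
cat > h.py <<'E'
import numpy as np
def cast(s,px,z):
    px=np.atleast_2d(np.array(px,float));K=s["camera_matrix"];T=s["world_from_camera"]
    d=np.c_[px,np.ones(len(px))]@np.linalg.inv(K).T@T[:3,:3].T;o=T[:3,3]
    return o+d*((z-o[2])/d[:,2])[:,None]
def crop(px): return np.array(px)/3.+[235-1/3,90-1/3]
E
python3 - <<'E'
from h import *
s=np.load("top0.npz")
c=lambda p,z:cast(s,crop(p),z)[:,:2]
D=c([(128,353),(355,273),(270,45),(52,118)],.015);T=c([(190,397),(338,340),(405,512),(255,570)],.051)
for n,P in(("dock",D),("tray",T)):
    f=(P[0]+P[1])/2;b=(P[2]+P[3])/2;a=P[0]-P[1]
    print(n,P.round(4).tolist(),"len",[np.linalg.norm(P[i]-P[i-1]).round(4) for i in range(4)],"front",f,"back",b,"mid",P.mean(0))
    if n=="dock":d=f-b;d=-d
    else:d=f-b
    print("yaw along",np.degrees(np.arctan2(d[1],d[0])),"yaw across",np.degrees(np.arctan2(-a[0],a[1])))
print("tin top",c([(310,472)],.048))
print("handhold top corners",c([(218,385),(305,345)],.094)) 
print("bumper",c([(166,90)],.045+.015),"lemon",c([(10,395)],.03),"garlic",c([(43,540)],.025),"bench edge",c([(10,580),(420,578)],0),"hob",c([(405,300),(425,525)],0.01))
E
```

```text
dock [[0.5416, 0.3136], [0.6032, 0.1215], [0.807, 0.1872], [0.7489, 0.378]] len [np.float64(0.217), np.float64(0.2017), np.float64(0.2141), np.float64(0.1994)] front [0.57241223 0.21757347] back [0.7779286  0.28260012] mid [0.67517042 0.25008679]
yaw along 17.557693874160115 yaw across 17.767625296600087
tray [[0.5002, 0.2585], [0.5423, 0.139], [0.4055, 0.0919], [0.364, 0.2101]] len [np.float64(0.1446), np.float64(0.1266), np.float64(0.1447), np.float64(0.1252)] front [0.52124444 0.19875442] back [0.38471381 0.15099604] mid [0.45297913 0.17487523]
yaw along 19.2798223685509 yaw across 19.400522764505737
tin top [[0.43839433 0.16483015]]
handhold top corners [[0.50512534 0.23256722]
 [0.53360816 0.16564102]]
bumper [[0.75312075 0.27297773]] lemon [[0.50803305 0.40916096]] garlic [[0.38988398 0.38271415]] bench edge [[0.35687916 0.41622331]
 [0.35069984 0.07767821]] hob [[0.57967476 0.08036779]
 [0.39359236 0.0726091 ]]
```

Emit:
{"api": "arm_command", "payload": {"dp": [[18,-28,0],[18,-28,0],[18,-28,0],[18,-28,0],[18,-28,0],[18,-28,0],[18,-28,0],[18,-28,0],[18,-28,0],[18,-28,0],[18,-28,0],[18,-28,0]], "rot": [[0,0,-0.058],[0,0,-0.058],[0,0,-0.058],[0,0,-0.058],[0,0,-0.058],[0,0,-0.058],[0,0,-0.058],[0,0,-0.058],[0,0,-0.058],[0,0,-0.058],[0,0,-0.058],[0,0,-0.058]], "gripper": [0.6,0.6,0.6,0.6,0.6,0.6,0.6,0.6,0.6,0.6,0.6,0.6], "grip_force": 40}}

```text
time: 1.1
tcp_pos: [0.4794, 0.2568, 0.2311]
tcp_rot: [-0.0, 0.529, 0.848, -0.0]
wrist_force: [1.3, 0.8, -0.4]
gripper_width: 0.596
grasp_force: 0.0
```

Emit:
{"api": "arm_command", "payload": {"dp": [[20,-30,0],[20,-29,0],[0,0,-30],[0,0,-30],[0,0,-30],[0,0,0]], "rot": [[0,0,-0.06],[0,0,-0.06],[0,0,0],[0,0,0],[0,0,0],[0,0,0]], "gripper": [0.6,0.6,0.6,0.6,0.6,0.6]}}

```text
time: 1.6
tcp_pos: [0.5145, 0.1975, 0.1356]
tcp_rot: [-0.003, 0.578, 0.816, -0.005]
wrist_force: [-0.8, -0.3, -0.9]
gripper_width: 0.602
grasp_force: 0.0
```

Run:
```python
from workcell import r
import cv2,numpy as np
from scipy.spatial.transform import Rotation as R
a=r.snapshot("scene");np.savez("scene1.npz",**a);b=r.snapshot("top");np.savez("top1.npz",**b)
A=cv2.resize(a["image"][130:270,260:440],None,fx=3,fy=3,interpolation=2);B=cv2.resize(b["image"][150:290,280:390],None,fx=2,fy=3,interpolation=2)
cv2.imwrite("pics/p1.png",np.hstack([A,B])[:,:,::-1])
s=r.read_state();print(s["time"],s["tcp_pos"],s["gripper_width"],s["wrist_force"],s["joints"].round(2) if hasattr(s["joints"],"round") else s["joints"]);q=s["tcp_rot"];print(R.from_quat(q,scalar_first=True).as_matrix().round(3))
```

```text
1.7 [0.51842742 0.19912703 0.14081091] 0.6077690259049795 [-0.44552009  0.04276216  0.4487466 ] [-0.75  0.34  0.38  1.87 -0.15  0.96  0.03]
[[-0.332  0.943 -0.002]
 [ 0.943  0.332 -0.001]
 [-0.001 -0.002 -1.   ]]
```

View pics/p1.png

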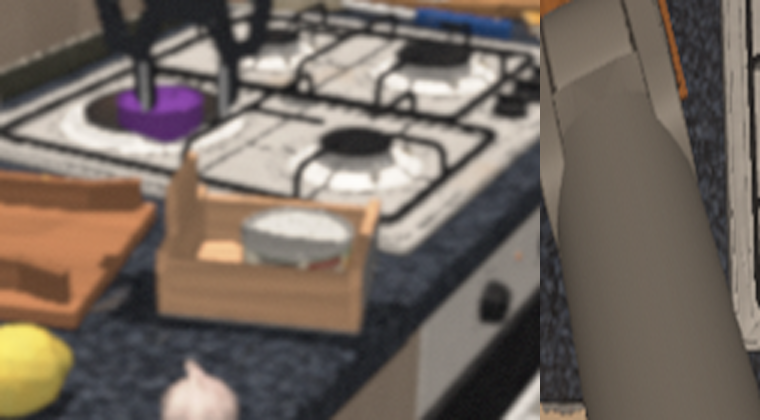

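The fingertips at (145,105) and (225,105) in the crop straddle the hand-hold at (185,165), so I'm descending.

Emit:
{"api": "arm_command", "payload": {"dp": [[0,0,-20],[0,0,-20],[0,0,-20],[0,0,-13],[0,0,0],[0,0,0],[0,0,0],[0,0,0],[0,0,0],[0,0,0],[0,0,0],[0,0,0]], "rot": [[0,0,0],[0,0,0],[0,0,0],[0,0,0],[0,0,0],[0,0,0],[0,0,0],[0,0,0],[0,0,0],[0,0,0],[0,0,0],[0,0,0]], "gripper": [0.6,0.6,0.6,0.6,0.6,0,0,0,0,0,0,0], "grip_force": 40}}

```text
time: 2.7
tcp_pos: [0.52, 0.1999, 0.0702]
tcp_rot: [0.0, 0.578, 0.816, 0.001]
wrist_force: [-3.1, -0.1, 6.2]
gripper_width: 0.096
grasp_force: 40.4
```

Emit:
{"api": "arm_command", "payload": {"dp": [[-1.3,-0.5,2.9],[-1.3,-0.5,2.9],[-1.4,-0.5,2.9],[-1.4,-0.5,2.8],[-1.5,-0.5,2.8],[-1.6,-0.6,2.7],[-1.7,-0.6,2.7],[-1.7,-0.6,2.7],[0,0,0],[0,0,0]], "rot": [[0.0066,-0.0189,0],[0.0066,-0.0189,0],[0.0066,-0.0189,0],[0.0066,-0.0189,0],[0.0066,-0.0189,0],[0.0066,-0.0189,0],[0.0066,-0.0189,0],[0.0066,-0.0189,0],[0,0,0],[0,0,0]], "gripper": [0,0,0,0,0,0,0,0,0,0]}}

```text
time: 3.53
tcp_pos: [0.5067, 0.1949, 0.0909]
tcp_rot: [0.046, 0.576, 0.813, 0.065]
wrist_force: [1.7, 1.6, 1.4]
gripper_width: 0.099
grasp_force: 40.1
```

Run:
```python
from workcell import r
import cv2,numpy as np
a=r.snapshot("scene")
cv2.imwrite("pics/p2.png",cv2.resize(a["image"][150:270,220:440],None,fx=3.5,fy=3.5,interpolation=2)[:,:,::-1])
s=r.read_state();print(s["time"],s["tcp_pos"],s["gripper_width"],s["wrist_force"],s["ft_torque"])
```

```text
3.5833 [0.50685099 0.19491925 0.09068283] 0.09594499843596141 [1.45094281 0.81752799 2.32067351] [ 0.05181554  0.05883626 -0.02618577]
```

View pics/p2.png

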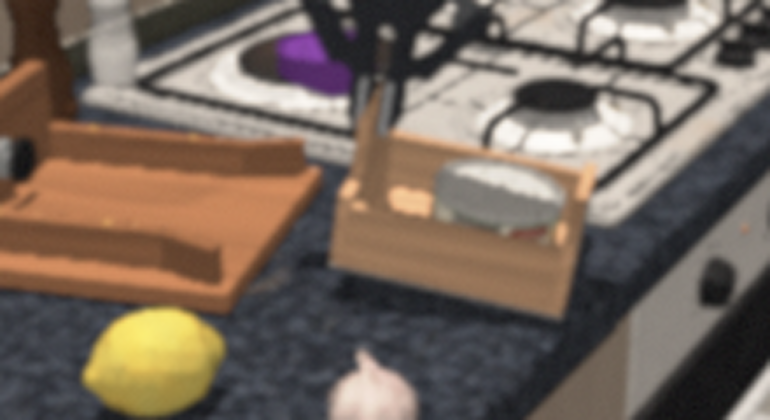

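The nose is lifted clear of the worktop ((330,262) in the crop), the tail is down at (565,318) and the tin is standing. Next I drag the tray forward.

Emit:
{"api": "arm_command", "payload": {"dp": [[3,1,0],[5,1.8,0],[6,2,0],[6,2,0],[6,2,0],[6,2,0],[6,2,0],[6,2,0],[6,2.1,0],[6,2.1,0],[5,1.8,0],[4,1.5,0]], "rot": [[0,0,-0.0025],[0,0,-0.0025],[0,0,-0.0025],[0,0,-0.0025],[0,0,-0.0025],[0,0,-0.0025],[0,0,-0.0025],[0,0,-0.0025],[0,0,-0.0025],[0,0,-0.0025],[0,0,-0.0025],[0,0,-0.0025]], "gripper": [0,0,0,0,0,0,0,0,0,0,0,0]}}

```text
time: 4.58
tcp_pos: [0.573, 0.2177, 0.0908]
tcp_rot: [0.048, 0.588, 0.805, 0.065]
wrist_force: [-1.9, -0.5, -0.6]
gripper_width: 0.09
grasp_force: 40.0
```

Run:
```python
from workcell import r
import cv2,numpy as np
a=r.snapshot("scene")
cv2.imwrite("pics/p3.png",cv2.resize(a["image"][150:270,220:440],None,fx=3.5,fy=3.5,interpolation=2)[:,:,::-1])
s=r.read_state();print(s["time"],s["tcp_pos"],s["gripper_width"],s["wrist_force"],s["ft_torque"])
```

```text
4.6333 [0.57386823 0.21802665 0.09103962] 0.09321224512184695 [-0.77734003  0.31035651 -0.94390696] [-0.19343792  0.66730117  0.03838267]
```

View pics/p3.png

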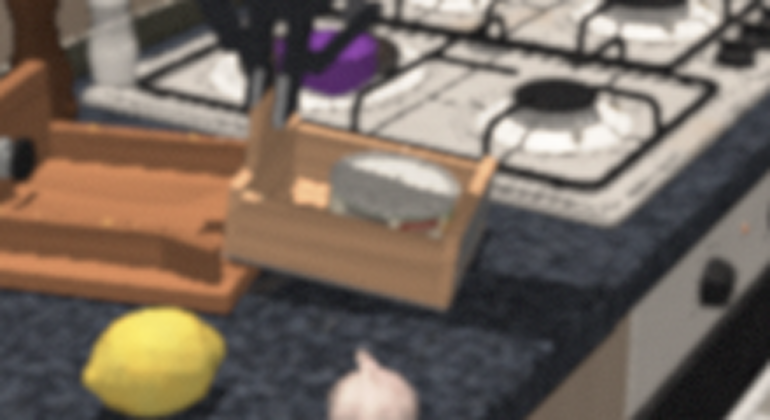

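The nose is now over the sill edge (crop 230,260 against the sill at 255,270), the tail corner is at (447,310) and the tin is standing. I'll check the tail height numerically.

Run:
```python
from h import *
s=np.load("scene0.npz");f=np.array([.5724,.2176]);u=np.array([.953,.303]);v=np.array([-.303,.953])
for z in(0,.005,.01):
  p=cast(s,[(447/3.5+220,310/3.5+150),(565/3.5+220,318/3.5+150)],z)[:,:2]-f;print(z,(p@u).round(4),(p@v).round(4))
p=cast(s,[(232/3.5+220,308/3.5+150)],0.0)[:,:2]-f;print("dock corner bottom",p@u,p@v)
```

```text
0 [-0.1351 -0.2078] [0.0717 0.0651]
0.005 [-0.137 -0.209] [0.0807 0.0741]
0.01 [-0.1389 -0.2101] [0.0896 0.0832]
dock corner bottom [-0.00304029] [0.10013351]
```

Emit:
{"api": "arm_command", "payload": {"dp": [[0.8,0.3,-1.5],[0.8,0.3,-1.5],[0.8,0.3,-1.5],[0.8,0.3,-1.5],[0.8,0.3,-1.5],[0,0,-0.5],[0,0,0],[0,0,0]], "rot": [[-0.0033,0.0094,0],[-0.0033,0.0094,0],[-0.0033,0.0094,0],[-0.0033,0.0094,0],[-0.0033,0.0094,0],[0,0,0],[0,0,0],[0,0,0]], "gripper": [0,0,0,0,0,0,0,0]}}

```text
time: 5.3
tcp_pos: [0.5784, 0.2195, 0.0883]
tcp_rot: [0.034, 0.589, 0.806, 0.046]
wrist_force: [-9.8, -3.7, 29.0]
gripper_width: 0.098
grasp_force: 46.0
```

Emit:
{"api": "arm_command", "payload": {"dp": [[0,0,0],[0,0,0],[0,0,0],[0,0,0],[0,0,0]], "rot": [[0,0,0],[0,0,0],[0,0,0],[0,0,0],[0,0,0]], "gripper": [0.15,0.2,0.3,0.4,0.5]}}

```text
time: 5.72
tcp_pos: [0.5764, 0.219, 0.0825]
tcp_rot: [0.033, 0.589, 0.806, 0.044]
wrist_force: [-0.6, 0.7, -0.4]
gripper_width: 0.498
grasp_force: 0.0
```

Emit:
{"api": "arm_command", "payload": {"dp": [[-2,-0.6,18],[-1,-0.4,20],[-1,-0.4,20],[0,0,20],[0,0,20],[0,0,20],[-12,-4,0],[-12,-4,0],[-12,-4,0],[-12,-4,0],[-12,-4,0],[-12,-4,0]], "rot": [[0,0,0],[0,0,0],[-0.009,0.026,0],[-0.009,0.026,0],[-0.009,0.026,0],[-0.009,0.026,0],[0,0,0.12],[0,0,0.12],[0,0,0.12],[0,0,0.12],[0,0,0.12],[0,0,0.12]], "gripper": [0.5,0.5,0.5,0.5,0.5,0.5,0.5,0.5,0.5,0.5,0.5,0.5]}}

```text
time: 6.72
tcp_pos: [0.4998, 0.1933, 0.2005]
tcp_rot: [0.002, 0.265, 0.964, -0.0]
wrist_force: [0.4, 0.2, -0.1]
gripper_width: 0.497
grasp_force: 0.0
```

Emit:
{"api": "arm_command", "payload": {"dp": [[-13,-4,0],[-13,-4,0],[-13,-4,0],[-13,-4,0],[-13,-4,0],[-13,-4,0],[-15,-6,0],[0,0,0],[0,0,0]], "rot": [[0,0,0.12],[0,0,0.12],[0,0,0.12],[0,0,0.12],[0,0,0.12],[0,0,0.12],[0,0,0.12],[0,0,0],[0,0,0]], "gripper": [0.7,0.7,0.7,0.7,0.7,0.7,0.7,0.7,0.7]}}

```text
time: 7.47
tcp_pos: [0.4073, 0.1634, 0.2007]
tcp_rot: [0.003, -0.147, 0.989, 0.001]
wrist_force: [0.5, 0.2, 0.6]
gripper_width: 0.7
grasp_force: 0.0
```

Run:
```python
from workcell import r
import cv2,numpy as np
from scipy.spatial.transform import Rotation as R
a=r.snapshot("scene");b=r.snapshot("top");np.savez("top4.npz",**b)
A=cv2.resize(a["image"][150:270,220:440],None,fx=3.5,fy=3.5,interpolation=2);
cv2.imwrite("pics/p4.png",A[:,:,::-1]);cv2.imwrite("pics/t4.png",cv2.resize(b["image"][90:290,235:385],None,fx=3,fy=3,interpolation=2)[:,:,::-1])
s=r.read_state();print(s["time"],s["tcp_pos"],s["gripper_width"],s["wrist_force"],s["joints"]);print(R.from_quat(s["tcp_rot"],scalar_first=True).as_matrix().round(3))
```

```text
7.5667 [0.40815157 0.16387601 0.20092365] 0.700854253730196 [-1.01576916 -0.46714676  0.27913518] [-0.65745518  0.04240083  0.18355434  2.05717473 -0.00845927  1.03692792
  1.39674899]
[[-0.957 -0.291  0.005]
 [-0.291  0.957  0.002]
 [-0.006  0.001 -1.   ]]
```

View pics/p4.png

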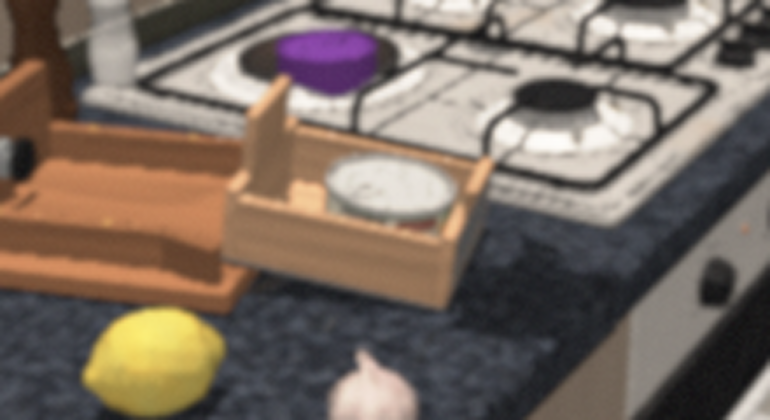

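View pics/t4.png

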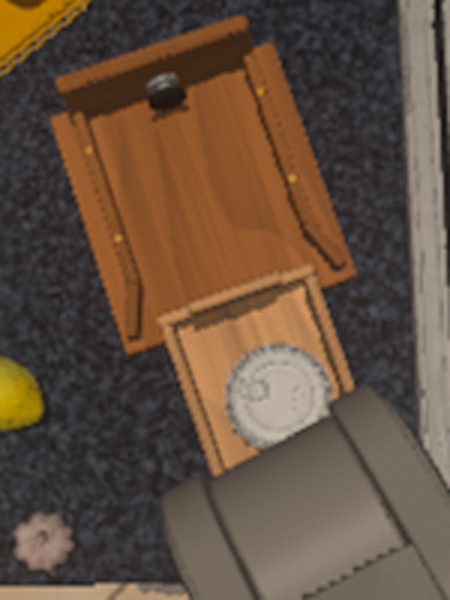

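The tray rests with its nose on the sill (front rim corners (162,320) and (313,267) in the top crop), the tail is on the worktop, and it has been released with the tin standing. I'll check the lateral offset.

Run:
```python
from h import *
s=np.load("top4.npz");f=np.array([.5724,.2176]);u=np.array([.953,.303]);v=np.array([-.303,.953])
for z,P in((.068,[(162,320),(313,267)]),(.015,[(85,130),(116,255),(125,340)]),(.043,[(128,280),(120,250),(290,215),(275,165)]),(.06,[(166,90)])):
  p=cast(s,crop(P),z)[:,:2]-f;print(z,(p@u).round(4),(p@v).round(4))
```

```text
0.068 [0.0069 0.007 ] [ 0.0611 -0.0656]
0.015 [0.1967 0.0828 0.0111] [0.0756 0.0844 0.0998]
0.043 [0.0523 0.0784 0.059  0.1032] [ 0.0789  0.0773 -0.0642 -0.0666]
0.06 [0.189] [-0.002]
```

Run:
```python
from h import *
s=np.load("top4.npz");f=np.array([.5724,.2176]);u=np.array([.953,.303]);v=np.array([-.303,.953])
p=cast(s,crop([(88,150),(118,238),(260,91),(292,178)]),.043)[:,:2]-f;print((p@u).round(4),(p@v).round(4))
```

```text
[0.1686 0.0886 0.1678 0.088 ] [ 0.0761  0.0757 -0.0759 -0.0762]
```

Emit:
{"api": "arm_command", "payload": {"dp": [[0,0,-25],[0,0,-25],[0,0,-25],[0,0,-25],[0,0,-25],[0,0,-20],[0,0,-15],[0,0,-15],[0,0,0],[0,0,0]], "rot": [[0,0,0.006],[0,0,0.006],[0,0,0],[0,0,0],[0,0,0],[0,0,0],[0,0,0],[0,0,0],[0,0,0],[0,0,0]], "gripper": [0.7,0.7,0.7,0.7,0.7,0.7,0.7,0.7,0.7,0.7]}}

```text
time: 8.4
tcp_pos: [0.4075, 0.1635, 0.0252]
tcp_rot: [0.002, -0.154, 0.988, 0.0]
wrist_force: [-0.2, -0.7, -0.9]
gripper_width: 0.699
grasp_force: 0.0
```

Emit:
{"api": "arm_command", "payload": {"dp": [[3.8,1.2,0],[3.8,1.2,0],[3.8,1.2,0],[3.8,1.2,0],[3.8,1.2,0],[3.8,1.2,0],[3.8,1.2,0],[3.8,1.2,0],[3.8,1.2,0],[3.8,1.2,0],[3.8,1.2,0],[3.8,1.2,0]], "rot": [[0,0,0],[0,0,0],[0,0,0],[0,0,0],[0,0,0],[0,0,0],[0,0,0],[0,0,0],[0,0,0],[0,0,0],[0,0,0],[0,0,0]], "gripper": [0.7,0.7,0.7,0.7,0.7,0.7,0.7,0.7,0.7,0.7,0.7,0.7]}}

```text
time: 9.4
tcp_pos: [0.4529, 0.1779, 0.0255]
tcp_rot: [0.002, -0.154, 0.988, 0.0]
wrist_force: [-4.0, -0.1, -0.9]
gripper_width: 0.697
grasp_force: 1.4
```

Emit:
{"api": "arm_command", "payload": {"dp": [[3.8,1.2,0],[3.8,1.2,0],[3.8,1.2,0],[3.8,1.2,0],[3.8,1.2,0],[3.8,1.2,0],[3.8,1.2,0],[3.8,1.2,0]], "rot": [[0,0,0],[0,0,0],[0,0,0],[0,0,0],[0,0,0],[0,0,0],[0,0,0],[0,0,0]], "gripper": [0.7,0.7,0.7,0.7,0.7,0.7,0.7,0.7]}}

```text
time: 10.07
tcp_pos: [0.4831, 0.1874, 0.0257]
tcp_rot: [0.002, -0.154, 0.988, 0.0]
wrist_force: [-4.6, -1.2, 2.8]
gripper_width: 0.701
grasp_force: 2.6
```

Emit:
{"api": "arm_command", "payload": {"dp": [[3.8,1.2,0],[3.8,1.2,0],[3.8,1.2,0],[3.8,1.2,0],[3.8,1.2,0],[3.8,1.2,0],[3.8,1.2,0],[3.8,1.2,0],[3.8,1.2,0],[3.8,1.2,0]], "rot": [[0,0,0],[0,0,0],[0,0,0],[0,0,0],[0,0,0],[0,0,0],[0,0,0],[0,0,0],[0,0,0],[0,0,0]], "gripper": [0.7,0.7,0.7,0.7,0.7,0.7,0.7,0.7,0.7,0.7]}}

```text
time: 10.9
tcp_pos: [0.5214, 0.1995, 0.0257]
tcp_rot: [0.002, -0.154, 0.988, 0.001]
wrist_force: [-1.9, -0.3, 1.3]
gripper_width: 0.699
grasp_force: 1.5
```

Run:
```python
from workcell import r
import cv2,numpy as np
a=r.snapshot("scene")
cv2.imwrite("pics/p5.png",cv2.resize(a["image"][150:270,190:410],None,fx=3.5,fy=3.5,interpolation=2)[:,:,::-1])
s=r.read_state();print(s["time"],s["tcp_pos"],s["wrist_force"])
```

```text
10.95 [0.52263085 0.19995536 0.02582394] [-0.78238139 -0.66174341 -0.93379478]
```

View pics/p5.png

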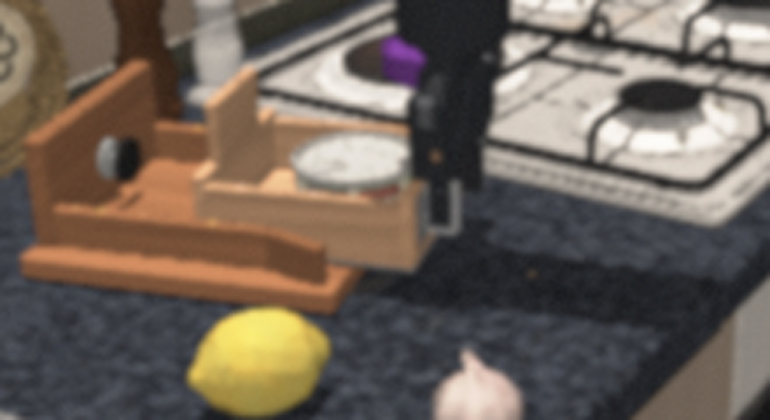

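The tray is level in the lane with the tin upright (crop 350,160) and the fingers behind it at (440,215). I'll continue, slowing down near the bumper.

Emit:
{"api": "arm_command", "payload": {"dp": [[3.8,1.2,0],[3.8,1.2,0],[3.8,1.2,0],[3.8,1.2,0],[3.8,1.2,0],[3.8,1.2,0],[3.8,1.2,0],[3.8,1.2,0],[2.9,0.9,0],[1.9,0.6,0],[0,0,0]], "rot": [[0,0,0],[0,0,0],[0,0,0],[0,0,0],[0,0,0],[0,0,0],[0,0,0],[0,0,0],[0,0,0],[0,0,0],[0,0,0]], "gripper": [0.7,0.7,0.7,0.7,0.7,0.7,0.7,0.7,0.7,0.7,0.7]}}

```text
time: 11.87
tcp_pos: [0.5573, 0.2109, 0.0259]
tcp_rot: [0.003, -0.154, 0.988, 0.001]
wrist_force: [0.3, -0.0, -0.3]
gripper_width: 0.7
grasp_force: 0.3
```

Emit:
{"api": "arm_command", "payload": {"dp": [[0.95,0.3,0],[0.95,0.3,0],[0.95,0.3,0],[0.95,0.3,0]], "rot": [[0,0,0],[0,0,0],[0,0,0],[0,0,0]], "gripper": [0.7,0.7,0.7,0.7]}}

```text
time: 12.2
tcp_pos: [0.5601, 0.2117, 0.0259]
tcp_rot: [0.002, -0.154, 0.988, 0.001]
wrist_force: [-2.7, -1.7, 1.1]
gripper_width: 0.699
grasp_force: 1.5
```

Emit:
{"api": "arm_command", "payload": {"dp": [[0.95,0.3,0],[0.95,0.3,0],[0.95,0.3,0],[0.95,0.3,0],[0.95,0.3,0],[0.95,0.3,0]], "rot": [[0,0,0],[0,0,0],[0,0,0],[0,0,0],[0,0,0],[0,0,0]], "gripper": [0.7,0.7,0.7,0.7,0.7,0.7]}}

```text
time: 12.7
tcp_pos: [0.566, 0.2137, 0.0257]
tcp_rot: [0.002, -0.154, 0.988, 0.001]
wrist_force: [-2.8, -0.7, 2.0]
gripper_width: 0.701
grasp_force: 1.5
```

Emit:
{"api": "arm_command", "payload": {"dp": [[0.95,0.3,0],[0.95,0.3,0],[0.95,0.3,0],[0.95,0.3,0]], "rot": [[0,0,0],[0,0,0],[0,0,0],[0,0,0]], "gripper": [0.7,0.7,0.7,0.7]}}

```text
time: 13.03
tcp_pos: [0.5698, 0.2148, 0.0257]
tcp_rot: [0.002, -0.154, 0.988, 0.001]
wrist_force: [-3.1, -1.1, 2.7]
gripper_width: 0.701
grasp_force: 1.5
```

Friction is steady at about 3 N with no bumper contact yet, so I go on in 3 to 4 mm bites.

Emit:
{"api": "arm_command", "payload": {"dp": [[0.95,0.3,0],[0.95,0.3,0],[0.95,0.3,0]], "rot": [[0,0,0],[0,0,0],[0,0,0]], "gripper": [0.7,0.7,0.7]}}

```text
time: 13.28
tcp_pos: [0.5727, 0.2157, 0.0258]
tcp_rot: [0.002, -0.154, 0.988, 0.001]
wrist_force: [-2.4, -0.5, 1.4]
gripper_width: 0.701
grasp_force: 1.5
```

Emit:
{"api": "arm_command", "payload": {"dp": [[0.95,0.3,0],[0.95,0.3,0],[0.95,0.3,0]], "rot": [[0,0,0],[0,0,0],[0,0,0]], "gripper": [0.7,0.7,0.7]}}

```text
time: 13.53
tcp_pos: [0.5755, 0.2166, 0.0258]
tcp_rot: [0.002, -0.154, 0.988, 0.001]
wrist_force: [-2.8, -0.9, 2.4]
gripper_width: 0.703
grasp_force: 1.5
```

Emit:
{"api": "arm_command", "payload": {"dp": [[0.95,0.3,0],[0.95,0.3,0],[0.95,0.3,0]], "rot": [[0,0,0],[0,0,0],[0,0,0]], "gripper": [0.7,0.7,0.7]}}

```text
time: 13.78
tcp_pos: [0.5784, 0.2175, 0.0257]
tcp_rot: [0.002, -0.154, 0.988, 0.001]
wrist_force: [-3.6, -1.6, 1.8]
gripper_width: 0.704
grasp_force: 1.5
```

Emit:
{"api": "arm_command", "payload": {"dp": [[0.95,0.3,0],[0.95,0.3,0]], "rot": [[0,0,0],[0,0,0]], "gripper": [0.7,0.7]}}

```text
time: 13.95
tcp_pos: [0.5803, 0.2181, 0.0257]
tcp_rot: [0.002, -0.154, 0.988, 0.001]
wrist_force: [-2.3, -1.0, 1.2]
gripper_width: 0.702
grasp_force: 1.5
```

Emit:
{"api": "arm_command", "payload": {"dp": [[0.95,0.3,0],[0.95,0.3,0],[0.95,0.3,0]], "rot": [[0,0,0],[0,0,0],[0,0,0]], "gripper": [0.7,0.7,0.7]}}

```text
time: 14.2
tcp_pos: [0.5831, 0.219, 0.0257]
tcp_rot: [0.002, -0.154, 0.988, 0.001]
wrist_force: [-2.9, -1.3, 2.0]
gripper_width: 0.698
grasp_force: 1.5
```

Emit:
{"api": "arm_command", "payload": {"dp": [[0.95,0.3,0],[0.95,0.3,0],[0.95,0.3,0]], "rot": [[0,0,0],[0,0,0],[0,0,0]], "gripper": [0.7,0.7,0.7]}}

```text
time: 14.45
tcp_pos: [0.586, 0.2199, 0.0257]
tcp_rot: [0.002, -0.154, 0.988, 0.001]
wrist_force: [-2.3, -1.5, 1.2]
gripper_width: 0.697
grasp_force: 1.5
```

Emit:
{"api": "arm_command", "payload": {"dp": [[0.95,0.3,0],[0.95,0.3,0],[0.95,0.3,0]], "rot": [[0,0,0],[0,0,0],[0,0,0]], "gripper": [0.7,0.7,0.7]}}

```text
time: 14.7
tcp_pos: [0.5888, 0.2208, 0.0257]
tcp_rot: [0.002, -0.154, 0.988, 0.001]
wrist_force: [-2.8, -0.7, 1.9]
gripper_width: 0.698
grasp_force: 1.5
```

Emit:
{"api": "arm_command", "payload": {"dp": [[0.95,0.3,0],[0.95,0.3,0]], "rot": [[0,0,0],[0,0,0]], "gripper": [0.7,0.7]}}

```text
time: 14.87
tcp_pos: [0.5907, 0.2214, 0.0258]
tcp_rot: [0.002, -0.154, 0.988, 0.001]
wrist_force: [-3.3, -1.0, 2.8]
gripper_width: 0.701
grasp_force: 1.5
```

Emit:
{"api": "arm_command", "payload": {"dp": [[0.95,0.3,0],[0.95,0.3,0],[0.95,0.3,0]], "rot": [[0,0,0],[0,0,0],[0,0,0]], "gripper": [0.7,0.7,0.7]}}

```text
time: 15.12
tcp_pos: [0.5936, 0.2223, 0.0258]
tcp_rot: [0.002, -0.154, 0.988, 0.001]
wrist_force: [-2.6, -1.3, 2.2]
gripper_width: 0.702
grasp_force: 1.5
```

Emit:
{"api": "arm_command", "payload": {"dp": [[0.95,0.3,0],[0.95,0.3,0]], "rot": [[0,0,0],[0,0,0]], "gripper": [0.7,0.7]}}

```text
time: 15.28
tcp_pos: [0.5948, 0.2227, 0.0256]
tcp_rot: [0.001, -0.154, 0.988, 0.0]
wrist_force: [-5.1, -1.6, 2.5]
gripper_width: 0.707
grasp_force: 2.7
```

The force rose to 5.3 N and the grasp force doubled, so this is the bumper. One gentle millimetre more.

Emit:
{"api": "arm_command", "payload": {"dp": [[0.6,0.2,0],[0.6,0.2,0],[0,0,0],[0,0,0]], "rot": [[0,0,0],[0,0,0],[0,0,0],[0,0,0]], "gripper": [0.7,0.7,0.7,0.7]}}

```text
time: 15.62
tcp_pos: [0.5953, 0.2228, 0.0254]
tcp_rot: [0.001, -0.154, 0.988, 0.0]
wrist_force: [-5.9, -1.3, 3.1]
gripper_width: 0.695
grasp_force: 2.9
```

Emit:
{"api": "arm_command", "payload": {"dp": [[-0.6,-0.2,0],[-0.6,-0.2,0],[-0.6,-0.2,0],[-0.9,-0.3,0],[-2,-0.6,0],[-4,-1.2,0],[-8,-2.5,0],[-10,-3,0],[-10,-3,0],[0,0,20],[0,0,25],[0,0,30]], "rot": [[0,0,0],[0,0,0],[0,0,0],[0,0,0],[0,0,0],[0,0,0],[0,0,0],[0,0,0],[0,0,0],[0,0,0],[0,0,0],[0,0,0]], "gripper": [0.7,0.7,0.7,0.7,0.7,0.7,0.7,0.7,0.7,0.7,0.7,0.7]}}

```text
time: 16.62
tcp_pos: [0.5579, 0.2114, 0.1002]
tcp_rot: [0.001, -0.154, 0.988, 0.0]
wrist_force: [0.9, 0.4, 0.2]
gripper_width: 0.701
grasp_force: 0.0
```

Emit:
{"api": "arm_command", "payload": {"dp": [[-15,-5,20],[-15,-5,20],[-15,-5,20],[-15,-5,20],[0,0,0],[0,0,0]], "rot": [[0,0,0],[0,0,0],[0,0,0],[0,0,0],[0,0,0],[0,0,0]], "gripper": [0.7,0.7,0.7,0.7,0.7,0.7]}}

```text
time: 17.12
tcp_pos: [0.5, 0.1922, 0.182]
tcp_rot: [0.004, -0.154, 0.988, 0.001]
wrist_force: [1.4, -0.0, -0.1]
gripper_width: 0.7
grasp_force: 0.0
```

Run:
```python
from workcell import r
import cv2,numpy as np
a=r.snapshot("scene");b=r.snapshot("top")
A=cv2.resize(a["image"][150:250,190:350],None,fx=3,fy=3,interpolation=2);B=cv2.resize(b["image"][90:220,240:370],(300,300),interpolation=2)
cv2.imwrite("pics/p6.png",np.hstack([A,B])[:,:,::-1])
s=r.read_state();print(s["time"],s["tcp_pos"],s["wrist_force"])
```

```text
17.2167 [0.49968881 0.19211673 0.1802062 ] [0.2772123 0.4387133 0.628415 ]
```

View pics/p6.png

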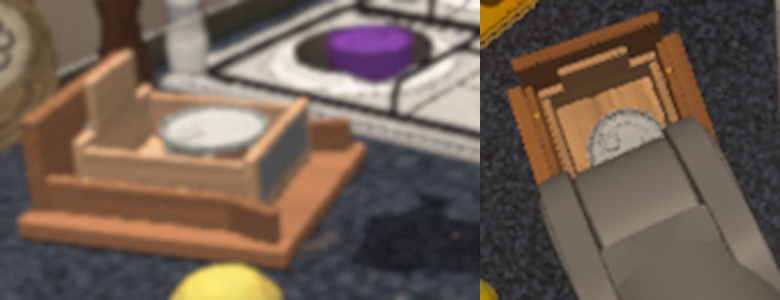

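The tray is level in the lane against the backrest side (crop 85–310, 50–200), the tin is standing, and the gripper is clear of it.

```bash
python3 -c "
from workcell import r
print(r.close_job())"
```

```text
the job is handed in; nothing more can be done
None
```

The job is handed in: I tipped the tray onto the sill, released it and pushed it home until the total push reached about 6 N (bumper share less), and left it level with the tin standing and the lemon and garlic untouched; bumper contact after I backed off was inferred from that force, not seen directly.

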